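Reset and restart the tripped suction unit

TASK

The bench suction unit has tripped. Reach a fingertip into the round well, press the sunken reset key fully down and hold it there for two seconds, let go, and then push the toggle switch all the way over to its far side, away from the robot, to restart the pump. Leave the key in the square well unpressed and do not lift or displace the loose parts lying around.

Things in the scene. Friction and masses are not known exactly. Their poses are not given: they have to be found in the camera images.
- unit: Suction unit, fixed: flat aluminium plate 200 x 320 x 8 mm lying on the bench. Origin on the bench surface; plate reaches from x -55 to +145 mm and y -160 to +160 mm in its own axes, x pointing away from the robot's side. The three control blocks stand side by side along its y line x = 0, 100 mm apart, in any order. Along the plate's far edge (x 70 to 140 mm) lies the pump, a dark cylinder with a gauge, up to 83 mm above the bench. All three blocks share the unit's yaw.
- reset_key_top (a point): Centre of the top face of the reset key: a white round key 28 mm across standing in the middle of a ROUND well 50 mm across, in a grey block 78 x 78 mm, 60 mm high on the plate (rim 68 mm above the bench). The unpressed top face lies 20 mm below the rim (48 mm above the bench) and moves down 8 mm when pressed; the well's floor is 34 mm below the rim. This point moves with the key; z is up.
- reset_key (a joint): Travel of the reset key in m: 0 out, 0.008 fully down. A spring pushes it back: 1.2 N to start it, 4 N fully down against a firm stop.
- drain_key_top (a point): Centre of the top face of the other key, to be left alone: white, square 25 x 25 mm, in a SQUARE well 46 x 46 mm, otherwise same block, heights, depth and spring as the reset key.
- drain_key (a joint): Travel of the square key in m: 0 out, 0.008 fully down. It must stay out.
- switch_block: Switch block, fixed: grey, 78 x 78 x 35 mm, origin at the centre of its underside (8 mm above the bench). The toggle pivots 35 mm above this origin about the block's y axis. The block's x axis is the direction in which the toggle is to be pushed (away from the robot's side).
- toggle_tip (a point): Centre of the black ball, 24 mm across, at the end of the toggle's 10 mm steel rod, 65 mm from the pivot. Moves with the toggle: with the toggle at 0 it lies 31 mm to the -x side of the pivot and 100 mm above the bench; fully over, 31 mm to the +x side at the same height; at most 108 mm above the bench half-way.
- toggle (a joint): Angle of the toggle in rad: 0 leaning to the block's -x (off, towards the robot's side), 0.5 upright, 1.0 fully over to +x against a firm stop (on). Starts between 0 and 0.2. It has no spring: about 1.5 N at the ball moves it and it stays where it is left.
- pylon_mid (a point): Bystander, loose: aluminium tube connector standing upright, 125 mm tall, 58 mm across at its foot, beside the unit; point half-way up its axis.
- foot_mid (a point): Bystander, loose: skin-coloured foot shell, about 215 mm long (its x axis), 84 mm wide, 82 mm high at the ankle, lying flat beside the unit; point near the middle, 26 mm up.
- adapter_mid (a point): Bystander, loose: small steel adapter, a disc 52 mm across with a square stub, 31 mm high, on the robot's side of the unit; point on its axis, half-way up.
- wrench_mid (a point): Bystander, loose: flat steel spanner 180 mm long, 8 mm thick, lying on the robot's side of the unit; point at its middle.

How it is judged (in metres and radians):
On the way, in this order (a step that is already met when the one before it is completed fails the run):
1. the reset key in the round well is held fully down (value of joint reset_key above 0.0065 m and value of joint toggle below 0.6 rad), for 1.5 s.
2. the reset key is let go while the toggle is still off (value of joint reset_key below 0.002 m and value of joint toggle below 0.6 rad), for 0.1 s.
3. the toggle is pushed fully over (value of joint toggle above 0.85 rad), for 0.2 s.
At the end, for the whole second after the job is handed in: The toggle rests at more than 0.85 of its 1.0 rad (on), both keys are out again (within 2 mm), and every loose part lies within 25 mm of where it started (value of joint toggle above 0.85 rad and value of joint each of reset_key, drain_key below 0.002 m and distance of each of pylon_mid, foot_mid, adapter_mid, wrench_mid from where it was at the start of the episode below 0.025 m); the robot touches nothing.
It fails at once if the square key is pressed (more than 3 mm) (value of joint drain_key above 0.003 m).
It fails at once if a loose part is lifted or displaced by more than 25 mm (distance of any of pylon_mid, foot_mid, adapter_mid, wrench_mid from where it was at the start of the episode above 0.025 m).
It also fails if it takes over 45 s, if anything falls off the work surface, if the arm or the gripper's body presses on something with over 40 N, if the wrist force passes 120 N, or if a joint passes its speed limit or range.

ROBOT

A 6-joint arm with a two-finger parallel gripper is mounted at the origin on the work surface. World frame = base frame: x ahead of the robot, y to its left, z up, the work surface at z = 0. Lengths are in mm, angles in rad, forces in N, time in s.
With the tool pointing down it reaches from about 275 to 725 mm from the base axis. Payload 15.9 kg.
Tool frame: the origin (TCP) lies on the centre line of the jaws, within the pads' length; the fingertips stand 8 mm ahead of it and the grasp point (between the pads) lies 11 mm behind it; z points along the fingers, y is the direction in which the jaws open and shut (so a half turn about z gives the same grasp; the last joint's range is limited). The gripper opens to 85 mm and grips with 20 to 120 N. Pads are 22 mm wide; open, the fingers measure 114 mm over their backs; the gripper's body (76 mm by 85 mm) begins 54 mm behind the grasp point. The pads swing forward as they close: fully open they stand 13 mm farther back than shut.
Start: joints at [1.131, 0.213, -0.034, 1.323, 0, 1.571], TCP at [212.871, 452.406, 239.306] pointing down, gripper open.
Joint ranges: [-2.98, 2.98], [-0.74, 1.72], [-1.14, 1.35], [-2.1, 2.04], [-1.57, 1.44], [-3.14, 3.14]. Speed limits (rad/s): [1.89, 1.89, 2.39, 2.57, 3.14, 3.14].

INTERFACE

Orientations are given as a rotation vector (axis times angle).
In Python, from workcell import env gives the robot as it stands.
- The arm moves only by the shell command python3 -m pendant 'ROWS' [FORCE]. ROWS is JSON, a list of rows, each a list of 7 numbers: the shift along the world's x, y, z in mm, then the turn, a rotation vector about the world's x, y, z in rad, then the finger opening in mm, from 0 to 85.4. In form: [[dx, dy, dz, wx, wy, wz, gripper], ...]. A call has 1 to 8 rows; each row is the pose to reach, as a shift and turn from the pose commanded when the call began; what a row does not reach only later rows make up. A row lasts 1/8 s, in which the tool goes at most 62.5 mm and 10.7 degrees, less where a joint would pass 70% of its speed; a pose out of reach is approached as far as the arm can. A call with a gripper value outside its range is refused whole. The fingers move at their own pace and stop on an object; FORCE is the grip in N (left out, the last holds). Time passes only in rows, so rows that repeat a pose let the fingers close. It gives the time, the measured TCP pose, the force and the opening at its end, in the units of the state.
- env.get_state(): the state, without advancing time (a new reading comes with each control period).
- env.get_image(name): name is "scene" or "top" or "wrist"; returns the picture (420x560x3 uint8, red, green, blue); there is no depth.
- env.camera_model(name): a dict with "camera_matrix" (3x3 intrinsics, pixels), "T" (4x4, takes a point from camera to world coordinates); the wrist camera has in their place "tool_from_camera" (4x4, takes a point from camera to tool coordinates, whose origin is the TCP and whose axes are the flange's). Camera axes: x right, y down, z forward; pixel columns grow to the right and rows downward; lengths in mm; the calibration is good to about 2 mm. A picture is of the moment at which its call begins: read the wrist's pose just before it. camera_model takes no time and is no camera call.
- env.job_done(): hands the job in, once; it reports no verdict.
The state is a dict: "clock": time; "joint_pos": joint angles; "dq": joint speeds; "effort": joint torques, N m; "tool_pos": TCP position; "eef_rot": TCP orientation; "wrist_force": force on the tool from outside, world axes, zero at the start; "torque": the same for the moment, N m; "gripper_width": finger opening in mm.
Only numpy, scipy, OpenCV 4.12 (cv2) and the standard library are available. Lean on these libraries where they do the work, as an engineer would, in place of code of your own. Each camera call takes 0.05 s, during which the arm holds its last target.

## Working session

There is one attempt and no reset: what is moved stays moved. The work goes in short steps, Python scripts to look and compute and a shell command to move; the robot and the scene stay as the last step left them, time stands still between calls to the robot, and variables do not carry over. Pictures are saved under pics/ and viewed, and the job is handed in when it is done.

```bash
mkdir -p pics; python3 - <<'E'
from workcell import env
import cv2
s=env.get_state();print(s)
for n in ("scene","top"):
    cv2.imwrite(f"pics/{n}0.png",env.get_image(n)[:,:,::-1])
    m=env.camera_model(n);print(n,m)
print(env.camera_model("wrist"))
E
```

```text
{'clock': 0.0, 'joint_pos': array([ 1.13097439e+00,  2.13358913e-01, -3.50609039e-02,  1.32348772e+00,
        7.66486123e-06,  1.57077938e+00]), 'dq': array([-0.00130551,  0.00017186, -0.0005113 , -0.00032567, -0.00065303,
        0.00131161]), 'effort': array([ 1.50693386e-04, -6.86167145e+01,  4.87115800e+01,  1.76003220e-02,
        7.27339170e-05,  2.23484216e-05]), 'tool_pos': array([212.74740524, 452.11800046, 238.81405803]), 'eef_rot': array([-6.85235042e-01, -3.06569476e+00,  1.70068341e-03]), 'wrist_force': array([-0.60024469, -0.41180364,  0.45437508]), 'torque': array([ 0.03908005,  0.00193317, -0.005845  ]), 'gripper_width': 85.39514781007892}
scene {'camera_matrix': array([[380.573519  ,   0.        , 276.58976726],
       [  0.        , 380.573519  , 207.60918719],
       [  0.        ,   0.        ,   1.        ]]), 'T': array([[-7.72162370e-01,  5.37711032e-01, -3.38573656e-01,
         8.64741299e+02],
       [ 6.35332304e-01,  6.44211222e-01, -4.25845940e-01,
         4.36397687e+02],
       [-1.08691119e-02, -5.43928991e-01, -8.39060853e-01,
         8.40680520e+0
[... 449 characters left out ...]
 [-1.89177050e-02, -1.51128541e-01, -9.88333084e-01,
         9.80500411e+02],
       [ 0.00000000e+00,  0.00000000e+00,  0.00000000e+00,
         1.00000000e+00]])}
{'camera_matrix': array([[304.87783842,   0.        , 279.04108138],
       [  0.        , 304.87783842, 211.98479093],
       [  0.        ,   0.        ,   1.        ]]), 'tool_from_camera': array([[ 2.83681702e-04, -9.53666965e-01, -3.00864154e-01,
         7.75908620e+01],
       [ 9.99999634e-01,  5.13211726e-04, -6.83868345e-04,
         5.42684243e-01],
       [ 8.06589661e-04, -3.00863850e-01,  9.53666762e-01,
        -1.33759031e+02],
       [ 0.00000000e+00,  0.00000000e+00,  0.00000000e+00,
         1.00000000e+00]])}
```

View pics/scene0.png

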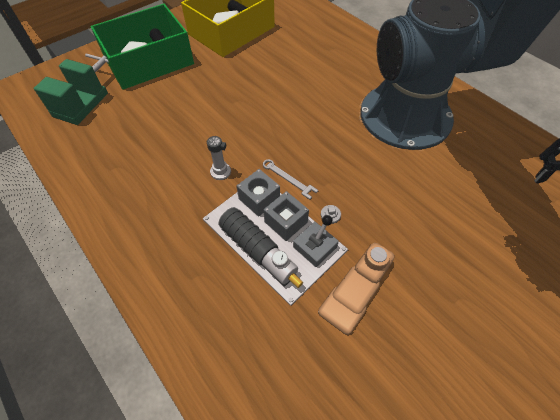

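View pics/top0.png

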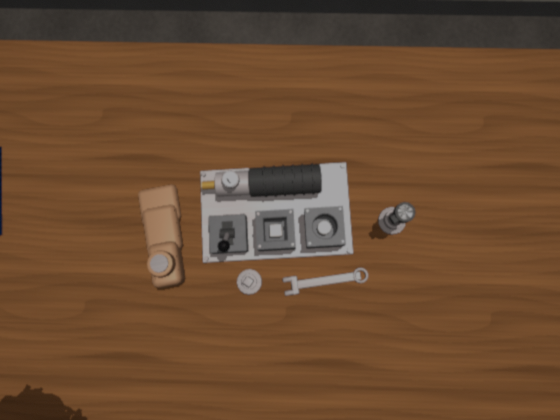

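```bash
python3 - <<'E'
import cv2
i=cv2.imread("pics/top0.png")
cv2.imwrite("pics/top0c.png",cv2.resize(i[120:300,250:450],None,fx=4*0.8,fy=4*0.8,interpolation=cv2.INTER_CUBIC))
E
```

```text
(no output)
```

View pics/top0c.png

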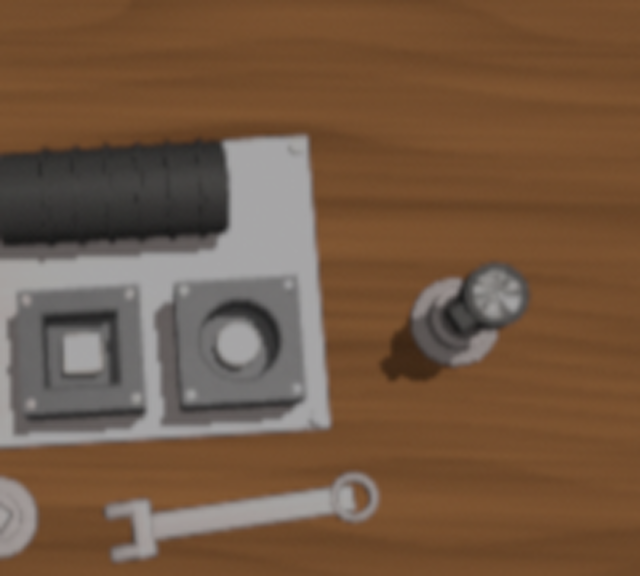

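```bash
cat > h.py <<'E'
import numpy as np
from workcell import env
from scipy.spatial.transform import Rotation as R
def ray(m,u,v,z,T=None):
    T=m["T"] if T is None else T
    d=T[:3,:3]@np.linalg.inv(m["camera_matrix"])@[u,v,1]
    o=T[:3,3]; return o+d*(z-o[2])/d[2]
def wristT(s):
    P=np.eye(4);P[:3,:3]=R.from_rotvec(s["eef_rot"]).as_matrix();P[:3,3]=s["tool_pos"]
    return P@env.camera_model("wrist")["tool_from_camera"]
def proj(m,p,T=None):
    T=m["T"] if T is None else T
    c=T[:3,:3].T@(np.asarray(p,float)-T[:3,3]); q=m["camera_matrix"]@c; return q[:2]/q[2]
E
python3 - <<'E'
from h import *
np.set_printoptions(precision=1,suppress=True)
m=env.camera_model("top")
for n,u,v,z in [("TL",201,170,8),("TR",347,163,8),("BR",353,256,8),("BL",204,262,8),("rkey",324,227,48),("dkey",275.5,230,48),("ball",223.5,245.5,100),("pylontop",404,211,125),("pylfoot",391,222,5),("adapter",249,282,20)]:
    print(n,ray(m,u,v,z))
E
```

```text
TL [670.8 228.5   8. ]
TR [694. -90.   8.]
BR [ 492.1 -104.3    8. ]
BL [470.8 210.8   8. ]
rkey [547.2 -39.8  48. ]
dkey [538.4  59.3  48. ]
ball [499.7 156.3 100. ]
pylontop [ 571.8 -185.   125. ]
pylfoot [ 567.1 -185.3    5. ]
adapter [431.6 112.3  20. ]
```

Key at about (546.5, -40); the well centres are 99.5 mm apart, as expected. Plate corners give a yaw of about 0.075 rad. The order along y is toggle (+y), square, round (-y). I'll move above the round well with the jaws shut and along the unit's y.

```bash
python3 -m pendant '[[33,-49,0,0,0,0.05,0],[67,-98,0,0,0,0.1,0],[100,-147,0,0,0,0.15,0],[133,-197,0,0,0,0.2,0],[167,-246,0,0,0,0.26,0],[200,-295,0,0,0,0.31,0],[234,-345,0,0,0,0.36,0],[267,-394,0,0,0,0.41,0]]' 20
python3 -m pendant '[[33,-49,-20,0,0,0.05,0],[66,-98,-39,0,0,0.1,0],[66,-98,-39,0,0,0.1,0],[66,-98,-39,0,0,0.1,0]]'
python3 - <<'E'
from h import *
import cv2
s=env.get_state();print(s["tool_pos"],s["eef_rot"],s["joint_pos"],s["clock"],s["gripper_width"],s["wrist_force"])
cv2.imwrite("pics/w1.png",env.get_image("wrist")[:,:,::-1])
E
```

```text
clock: 1.1
tool_pos: [480.6, 56.4, 239.2]
eef_rot: [-0.045, -3.141, -0.0]
wrist_force: [0.0, 0.7, 0.9]
gripper_width: -0.3
clock: 1.6
tool_pos: [545.5, -39.5, 200.1]
eef_rot: [0.109, -3.139, -0.001]
wrist_force: [-0.6, 0.1, -0.2]
gripper_width: 0.1
[545.51684491 -39.47983614 200.05168581] [ 1.08962345e-01 -3.13877858e+00 -5.07653367e-04] [-7.23707552e-02  3.20148979e-01  8.37176552e-03  1.25997167e+00
  2.22755885e-04 -1.41772766e-01] 1.6 0.0810341953196197 [-0.6309585   0.07192362 -0.24126624]
```

View pics/w1.png

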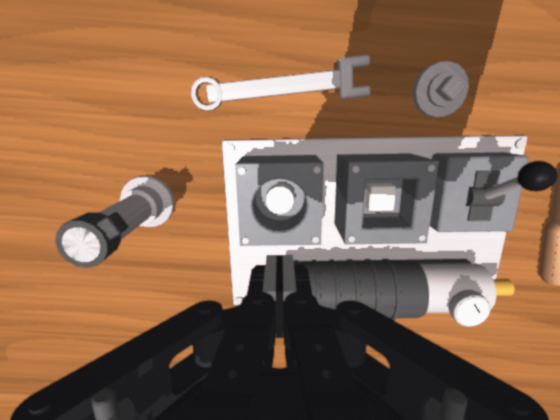

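```bash
python3 - <<'E'
from h import *
import cv2
np.set_printoptions(precision=1,suppress=True)
i=cv2.imread("pics/w1.png")
cv2.imwrite("pics/w1c.png",cv2.resize(i[140:300,220:360],None,fx=4,fy=3.7,interpolation=cv2.INTER_CUBIC))
cv2.imwrite("pics/w1d.png",cv2.resize(i[130:250,430:560],None,fx=5,fy=5,interpolation=cv2.INTER_CUBIC))
E
```

```text
(no output)
```

View pics/w1c.png

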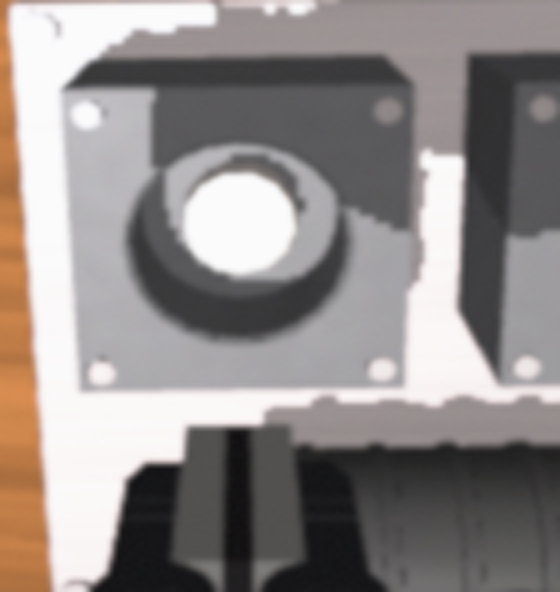

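View pics/w1d.png

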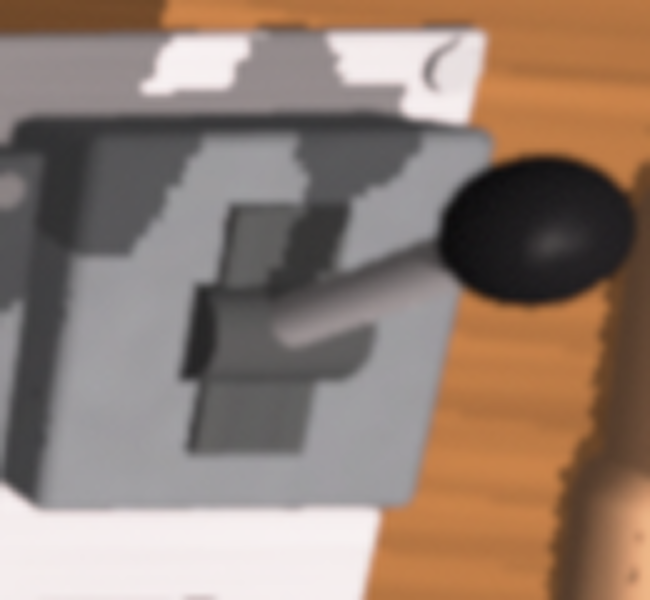

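```bash
python3 - <<'E'
from h import *
np.set_printoptions(precision=1,suppress=True)
s=env.get_state();T=wristT(s);m=env.camera_model("wrist")
print("key",ray(m,280,200.3,48,T))
P=[ray(m,220+a/4,140+b/3.7,68,T) for a,b in [(86,115),(387,110),(102,373),(382,369)]]
for p in P: print(p)
print("mean",np.mean(P,0), "yaw", np.arctan2(-(P[1]-P[0])[0],(P[1]-P[0])[1]),np.arctan2((P[2]-P[0])[1],(P[2]-P[0])[0]))
print("dkey",ray(m,382,199.5,48,T))
print("ball",ray(m,430+538/5,130+230/5,100,T))
print("adapter",ray(m,440,89,15,T),"wrench",ray(m,205,93,6,T),ray(m,355,76,6,T),"tipTCP px",proj(m,s["tool_pos"]+[0,0,-8],T))
B=[ray(m,430+a/5,130+b/5,43,T) for a,b in [(410,502),(40,505),(490,135)]]
print(*B,"centre",(B[1]+B[2])/2)
E
```

```text
key [546.5 -37.3  48. ]
[516.9 -73.4  68. ]
[511.   -7.6  68. ]
[582.8 -67.4  68. ]
[577.   -1.6  68. ]
mean [546.9 -37.5  68. ] yaw 0.08875315121957383 0.09064743779066026
dkey [538.6  61.5  48. ]
ball [498.7 159.6 100. ]
adapter [432.4 110.8  15. ] wrench [ 451.8 -119.6    6. ] [425.5  28.5   6. ] tipTCP px [277.7 271.8]
[562.8 201.2  43. ] [568.8 126.1  43. ] [488.8 194.1  43. ] centre [528.8 160.1  43. ]
```

```bash
python3 -m pendant '[[1.5,1,-30,0,0,0.02,0],[1.5,1,-60,0,0,0.02,0],[1.5,1,-90,0,0,0.02,0],[1.5,1,-110,0,0,0.02,0],[1.5,1,-120,0,0,0.02,0],[1.5,1,-120,0,0,0.02,0]]'
python3 - <<'E'
from h import *
import cv2
cv2.imwrite("pics/w2.png",env.get_image("wrist")[:,:,::-1])
E
```

```text
clock: 2.4
tool_pos: [547.2, -37.9, 80.6]
eef_rot: [0.143, -3.138, -0.0]
wrist_force: [0.3, 0.4, 0.1]
gripper_width: -0.1
```

View pics/w2.png

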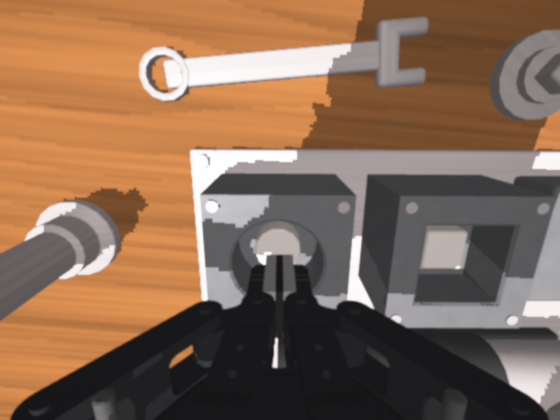

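```bash
python3 -m pendant '[[0,0,-10,0,0,0,0],[0,0,-20,0,0,0,0],[0,0,-24,0,0,0,0],[0,0,-24,0,0,0,0]]'
python3 -m pendant '[[0,0,-3,0,0,0,0],[0,0,-6,0,0,0,0],[0,0,-6,0,0,0,0]]'
```

```text
clock: 2.95
tool_pos: [547.1, -38.6, 56.0]
eef_rot: [0.141, -3.138, -0.0]
wrist_force: [-0.1, -0.2, 1.0]
gripper_width: -0.2
clock: 3.32
tool_pos: [547.6, -38.6, 50.3]
eef_rot: [-0.142, 3.138, -0.0]
wrist_force: [-0.7, 0.6, 3.7]
gripper_width: 0.1
```

```bash
python3 -m pendant '[[0,0,-1,0,0,0,0],[0,0,-2,0,0,0,0],[0,0,-2.5,0,0,0,0],[0,0,-2.5,0,0,0,0]]'
```

```text
clock: 3.82
tool_pos: [547.6, -38.6, 48.0]
eef_rot: [-0.142, 3.138, -0.0]
wrist_force: [0.6, -0.2, 5.6]
gripper_width: 0.2
```

```bash
python3 -m pendant '[[0,0,-0.5,0,0,0,0],[0,0,-1,0,0,0,0],[0,0,-1,0,0,0,0],[0,0,-1,0,0,0,0]]'
```

```text
clock: 4.32
tool_pos: [547.7, -38.6, 47.7]
eef_rot: [-0.142, 3.137, -0.0]
wrist_force: [-4.0, -0.6, 19.0]
gripper_width: -0.1
```

Force jumped to 19 N with the tip at z≈40, which matches the key's stop. Holding.

```bash
for k in 1 2; do python3 -m pendant '[[0,0,0,0,0,0,0],[0,0,0,0,0,0,0],[0,0,0,0,0,0,0],[0,0,0,0,0,0,0],[0,0,0,0,0,0,0],[0,0,0,0,0,0,0],[0,0,0,0,0,0,0],[0,0,0,0,0,0,0]]'; done
python3 - <<'E'
from h import *
import cv2
s=env.get_state();print(s["wrist_force"])
cv2.imwrite("pics/w3.png",env.get_image("wrist")[:,:,::-1])
E
```

```text
clock: 5.32
tool_pos: [547.8, -38.7, 47.8]
eef_rot: [-0.142, 3.137, -0.0]
wrist_force: [-4.7, -0.2, 18.3]
gripper_width: 0.1
clock: 6.32
tool_pos: [547.7, -38.6, 47.8]
eef_rot: [-0.142, 3.137, -0.0]
wrist_force: [-4.0, -0.8, 18.8]
gripper_width: -0.3
[-3.96905607 -0.78151265 18.78659295]
```

View pics/w3.png

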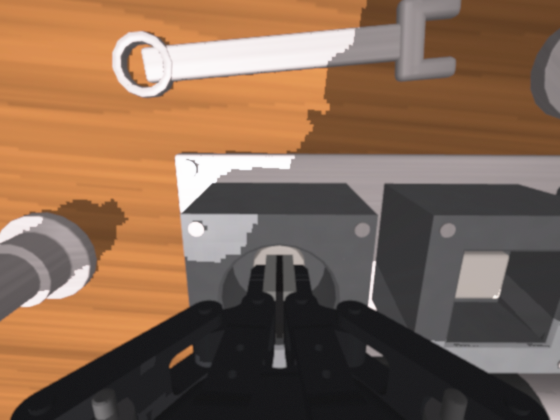

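Held over 2 s; now releasing and rising, then moving to behind the ball.

```bash
python3 -m pendant '[[0,0,8,0,0,0,0],[0,0,30,0,0,0,0],[0,0,60,0,0,0,0],[0,0,100,0,0,0,0],[0,0,130,0,0,0,0],[0,0,130,0,0,0,0]]'
python3 -m pendant '[[-21,48,0,0,0,0,0],[-42,96,0,0,0,0,0],[-63,145,0,0,0,0,0],[-86,193,0,0,0,0,0],[-86,193,0,0,0,0,0],[-86,193,0,0,0,0,0]]'
python3 - <<'E'
from h import *
import cv2
s=env.get_state();print(s["wrist_force"],wristT(s)[:3,3])
cv2.imwrite("pics/w4.png",env.get_image("wrist")[:,:,::-1])
E
```

```text
clock: 7.12
tool_pos: [548.4, -38.6, 178.9]
eef_rot: [-0.142, 3.135, -0.001]
wrist_force: [-0.7, -0.8, -0.5]
gripper_width: 0.0
clock: 7.88
tool_pos: [461.1, 154.2, 176.2]
eef_rot: [0.143, -3.137, 0.001]
wrist_force: [-0.7, 0.2, -0.4]
gripper_width: 0.3
[-0.65521068  0.17752393 -0.37871038] [384.20807686 148.10465061 309.99278374]
```

View pics/w4.png

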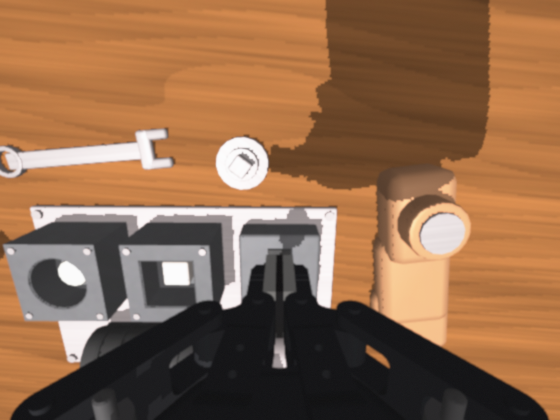

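```bash
python3 -m pendant '[[0,0,-30,0,0,0,0],[0,1,-60,0,0,0,0],[0,1,-80,0,0,0,0],[0,1,-80,0,0,0,0]]'
python3 - <<'E'
from h import *
import cv2
a=env.get_image("scene")[150:290,250:390,::-1]; b=env.get_image("top")[180:320,180:320,::-1]
cv2.imwrite("pics/c5.png",np.hstack([cv2.resize(x,(400,400),interpolation=cv2.INTER_CUBIC) for x in (a,b)]))
E
```

```text
clock: 8.43
tool_pos: [460.7, 154.1, 95.5]
eef_rot: [0.139, -3.136, 0.001]
wrist_force: [0.6, 1.2, 0.3]
gripper_width: -0.2
```

View pics/c5.png

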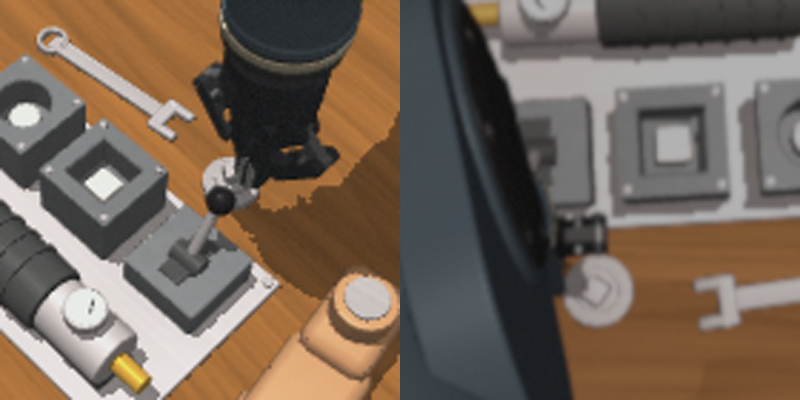

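The scene view shows the fingertips right behind the ball, with both keys out. Pushing along the unit's x.

```bash
python3 -m pendant '[[10,2,0,0,0,0,0],[16,2.5,0,0,0,0,0],[22,3,0,0,0,0,0],[30,3.7,0,0,0,0,0],[38,4.4,0,0,0,0,0],[38,4.4,0,0,0,0,0]]'
python3 - <<'E'
from h import *
import cv2
a=env.get_image("scene")[150:290,250:390,::-1]
cv2.imwrite("pics/c6.png",cv2.resize(a,(560,560),interpolation=cv2.INTER_CUBIC))
E
```

```text
clock: 9.28
tool_pos: [500.1, 159.9, 96.7]
eef_rot: [-0.141, 3.138, 0.0]
wrist_force: [-0.7, -0.3, -0.4]
gripper_width: -0.3
```

View pics/c6.png

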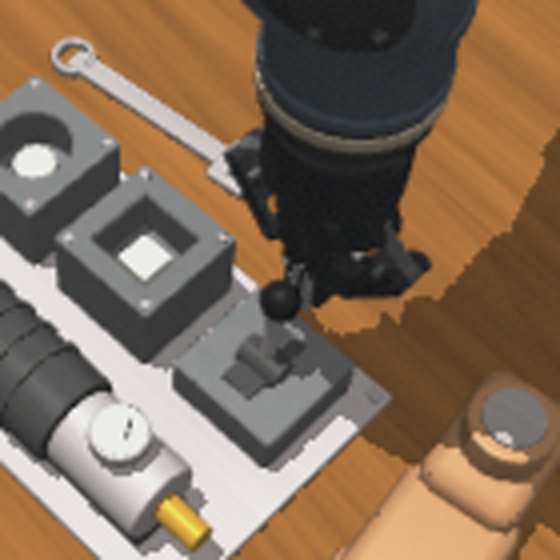

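```bash
python3 -m pendant '[[8,0.5,0,0,0,0,0],[16,1,0,0,0,0,0],[24,1.5,0,0,0,0,0],[32,2,0,0,0,0,0],[35,2.5,0,0,0,0,0],[35,2.5,0,0,0,0,0]]'
```

```text
clock: 10.07
tool_pos: [534.6, 162.3, 96.7]
eef_rot: [-0.141, 3.138, -0.0]
wrist_force: [-0.7, -0.1, -0.8]
gripper_width: -0.1
```

```bash
python3 -m pendant '[[1.5,0,0,0,0,0,0],[3,0.3,0,0,0,0,0],[3,0.3,0,0,0,0,0]]'; python3 - <<'E'
from h import *
import cv2
a=env.get_image("scene")[150:290,250:390,::-1]
cv2.imwrite("pics/c7.png",cv2.resize(a,(560,560),interpolation=cv2.INTER_CUBIC))
E
```

```text
clock: 10.45
tool_pos: [537.3, 162.6, 96.8]
eef_rot: [0.142, -3.138, 0.0]
wrist_force: [-0.7, 0.1, -1.2]
gripper_width: 0.1
```

View pics/c7.png

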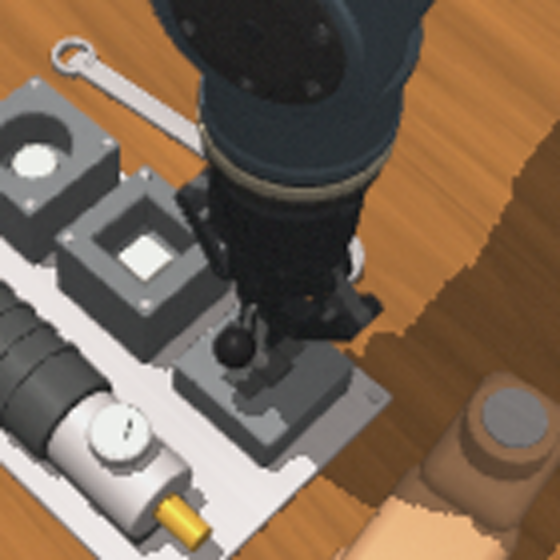

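```bash
python3 - <<'E'
from h import *
m=env.camera_model("scene")
print(ray(m,308.7,236.7,100),ray(m,308.7,236.7,105))
print(proj(m,[560,162.6,100]))
E
python3 -m pendant '[[2,0,0,0,0,0,0],[3.5,0.3,0,0,0,0,0],[3.5,0.3,0,0,0,0,0]]'
```

```text
[560.06795821 165.01586456 100.        ] [562.12467047 166.8478408  105.        ]
[307.98922791 235.94302878]
clock: 10.88
tool_pos: [538.7, 162.7, 96.4]
eef_rot: [0.142, -3.134, 0.0]
wrist_force: [-17.1, -0.4, 9.4]
gripper_width: 0.0
```

At the firm stop (17 N), with the ball at (560,165) against (560,163) expected. Backing off and rising.

```bash
python3 -m pendant '[[0,0,0,0,0,0,0],[0,0,0,0,0,0,0],[-15,-1,0,0,0,0,0],[-45,-4,0,0,0,0,0],[-75,-7,0,0,0,0,0],[-75,-7,50,0,0,0,0],[-75,-7,110,0,0,0,0],[-75,-7,120,0,0,0,0]]'
python3 -m pendant '[[-62,0,0,0,0,0,0],[-120,0,0,0,0,0,0],[-120,0,0,0,0,0,0],[-120,0,0,0,0,0,0]]'
python3 - <<'E'
from h import *
import cv2
for n in("scene","top","wrist"):
  cv2.imwrite(f"pics/{n}8.png",env.get_image(n)[:,:,::-1])
a=cv2.imread("pics/scene8.png")[140:340,190:400]; b=cv2.imread("pics/top8.png")[150:300,130:430]
cv2.imwrite("pics/c8.png",np.vstack([cv2.resize(a,(315,300)),cv2.resize(b,(600,300))[:, :315]]) if 0 else np.hstack([cv2.resize(a,(400,380)),cv2.resize(b,(400,200)).repeat(1,0) if 0 else cv2.copyMakeBorder(cv2.resize(b,(400,200)),0,180,0,0,0)]))
E
```

```text
clock: 11.88
tool_pos: [467.8, 156.5, 221.0]
eef_rot: [-0.141, 3.132, 0.003]
wrist_force: [1.3, -0.4, -0.5]
gripper_width: -0.0
clock: 12.38
tool_pos: [346.5, 156.1, 217.0]
eef_rot: [-0.142, 3.137, 0.001]
wrist_force: [-0.4, 0.9, 0.1]
gripper_width: -0.2
```

View pics/c8.png

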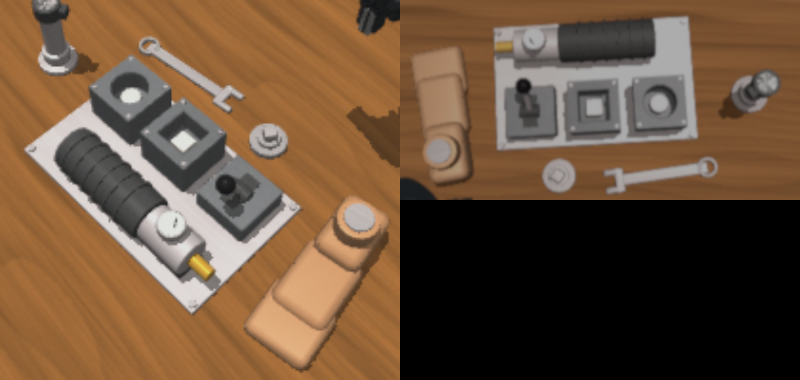

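View pics/wrist8.png

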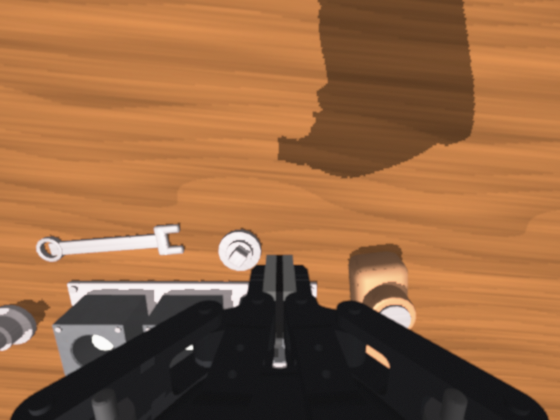

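```bash
python3 - <<'E'
from h import *
print(ray(env.camera_model("top"),222.3,214.5,100))
import cv2
a=cv2.absdiff(cv2.imread("pics/top0.png"),cv2.imread("pics/top8.png")).max(2)
n,l,st,c=cv2.connectedComponentsWithStats((a>50).astype("uint8"))
print([list(map(int,x)) for x in st[1:] if x[4]>6])
print(env.job_done())
E
```

```text
[560.09071444 161.6645753  100.        ]
[[217, 209, 12, 12, 114], [218, 241, 12, 11, 100], [217, 256, 9, 6, 38], [0, 284, 220, 136, 15677], [198, 316, 43, 38, 478], [236, 335, 2, 5, 9], [0, 379, 25, 19, 316], [44, 380, 87, 25, 715], [31, 384, 9, 4, 17], [0, 391, 87, 29, 1512], [92, 406, 6, 14, 31]]
the job is handed in; nothing more can be done
None
```

The job is done and handed in: I reset the unit, then pushed the toggle fully over to its far side. It took about 12.5 s, and `job_done` reports no verdict.

- **Reset key:** I pressed the round-well key with the closed fingertips. It reached its firm stop at about 19 N with the tip near z = 40 mm. I held it there for a little over 2 s, then let go.
- **Toggle:** I pushed it along the unit's x axis until it hit its stop at about 17 N. I then backed the arm clear.

**Last checks:**
- The ball measured (560, 162) mm in the top view. The fully-over position calculated from the switch block is (560, 163) mm.
- Both keys look out in the pictures, and I never touched the square key.
- Comparing the top view before and after shows changes only at the toggle, the arm and its shadow, so none of the loose parts moved.
- The wrist force was about zero after I backed off.

No check failed. The wrist and top cameras disagreed by 2–3 mm on positions, so I used values between the two.

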